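# Probe the seating depth of a ceramic pressure cell and lock the gauge

## Task

Stand the depth gauge on the brass manifold block, its base flat and lengthwise on the block with the probe over the round pocket, and push the probe down by its knurled grip until it just touches the ceramic pressure cell hidden below; be gentle, the ceramic cracks. Then lock the slide by pressing the red lever right down and leave the gauge standing there with the probe still touching the cell. Leave the loose finger pad, bolt and spare cell alone.

Things in the scene. Friction and masses are not known exactly. Their poses are not given: they have to be found in the camera images.
- gauge: Depth gauge, loose, 0.6 kg in all, standing at the start on a black granite plate (80 x 180 x 25 mm). Steel base 24 (x) x 150 (y) x 12 mm; on its middle a black head 28 x 40 mm, top 44 mm above the underside. Origin: centre of the base's underside, on the probe axis; z up, y along the base towards the lever. Lifted by the grip, the base hangs at the slide's stop, probe tip flush with the underside
- probe: The gauge's slide, 0.15 kg: steel probe rod, 8 mm thick with a ball end, and the knurled grip on top. Origin: the probe tip; z up. It slides through the head with a steady drag of about 2.5 N and stays where it is left. Once the base stands on something, the grip can be pushed down by up to 42 mm and the tip comes out below the base
- grip (a point): Middle of the round knurled grip of the gauge's slide, 21 mm in diameter and 40 mm high, 108 mm above the probe tip; its lower end is 44 mm above the black head when the tip is flush with the underside of the base
- lever (a joint): Red lock lever of the gauge: 0 = open (it points up and outwards, 34 degrees above level), 0.6 rad = closed (level, slide clamped). It swings down about a level hinge when pressed from above, needs about 4 to 6 N near its end, and stays where it is left
- lever_tip (a point): Top of the pad of the red lever, 43 mm from its hinge, 7 mm short of its end; the lever is 16 mm wide. The hinge lies 24 mm from the probe axis towards the gauge's +y, 32 mm above the base's underside. Open, this point is about 58 mm from the probe axis and 59 mm above the underside; closed, 67 mm and 35 mm
- block: Brass manifold block, fixed on the bench, 80 (x) x 170 (y, its length) x 60 mm. Origin: centre of its underside, z up
- pocket (a point): Centre of the mouth of the round pocket, 25 mm wide, in the block's top face (60 mm above the bench). A cream ceramic cell fills the pocket's width and lies 15 to 35 mm below the face; how deep differs from part to part and is not measured. It rests on a rubber seal that gives 1 mm for 8 N, 2 mm at most. Pressing on it with a few newtons is enough; over 15 N cracks it
- finger_pad: Loose orange polymer finger pad 66 x 36 x 15 mm, a bystander. Origin: centre of its underside
- jaw_bolt: Loose steel jaw bolt standing on its head, 22 mm wide, 50 mm high, a bystander. Origin: centre of its underside
- spare_cell: Loose spare ceramic cell, 23 mm disc 6.5 mm thick, a bystander. Origin: centre of its underside
- test_box: Grey test box with rocker switch and guarded toggle, fixed, 160 x 220 x 90 mm (115 mm with the toggle guard), beside the work. Origin: centre of its underside
Mind the look-alikes: they are no part of the job. There is more than one size of the gauge; the job needs the larger.

How it is judged:
On the way, in this order (a step that is already met when the one before it is completed fails the run):
1. the gauge's base stands flat on the brass block, over the pocket and lengthwise, lever open (z of gauge in the frame of pocket below 0.002 m and horizontal distance between gauge and pocket below 0.007 m and angle between gauge's own z axis and vertical below 0.04 rad and angle between the y axis of gauge and the y axis of block, either way round below 0.2 rad and value of joint lever below 0.3 rad), for 0.1 s.
2. the probe, lowered through the seated base, touches the ceramic cell, lever still open (contact force between probe and block above 0.3 N and z of gauge in the frame of pocket below 0.002 m and z of probe in the frame of pocket below -0.012 m and value of joint lever below 0.3 rad), for 0.1 s.
3. the lever is pressed down, the probe still on the cell (value of joint lever above 0.5 rad and contact force between probe and block above 0.3 N), for 0.1 s.
At the end, for the whole second after the job is handed in: The gauge stands free and still on the brass block: base flat on its top face (2 mm, 0.04 rad), origin within 7 mm of the pocket's centre, lengthwise within 0.2 rad (either way round), lever closed (above 0.5 rad), and the probe still touching the ceramic cell (over 0.3 N) (all of step 3 and z of probe in the frame of pocket below -0.012 m and z of gauge in the frame of pocket between -0.002 and 0.002 m and horizontal distance between gauge and pocket below 0.007 m and angle between gauge's own z axis and vertical below 0.04 rad and angle between the y axis of gauge and the y axis of block, either way round below 0.2 rad and linear speed of each of gauge, probe below 0.01 m/s).
It fails at once if the probe pushes or falls on the block or its ceramic cell with more than 15 N (contact force between probe and block above 15 N).
It fails at once if the gauge is dropped on or pressed against the block with more than 60 N (contact force between gauge and block above 60 N).
It fails at once if a bystander is moved by more than 15 mm or tipped (distance of any of finger_pad, jaw_bolt, spare_cell from where it was at the start of the episode above 0.015 m or angle between jaw_bolt's own z axis and vertical above 0.3 rad).
It also fails if it takes over 59 s, if anything falls off the work surface, if the arm or the gripper's body presses on something with over 40 N, if the wrist force passes 120 N, or if a joint passes its speed limit or range.

## Robot

A 7-joint arm with a two-finger parallel gripper is mounted at the origin on the work surface. World frame = base frame: x ahead of the robot, y to its left, z up, the work surface at z = 0. Lengths are in m, angles in rad, forces in N, time in s.
With the tool pointing down it reaches from about 0.4 to 0.875 m from the base axis. Payload 6.5 kg.
Tool frame: the origin (TCP) lies at the very end of the fingers, on their centre line; the grasp point (between the pads) lies env.grasp_offset behind it (env.grasp_offset is the distance from the TCP to the grasp point, in m); z points along the fingers, y is the line along which they close (so a half turn about z gives the same grasp; the last joint's range is limited). The gripper opens to 88 mm and grips with 3 to 60 N. Pads are 18 mm wide; open, the fingers measure 123 mm over their backs; the gripper's body (75 mm by 187 mm) begins 45 mm behind the grasp point.
Start: joints at [1.105, 0.536, -0.004, 1.538, 0.003, 1.067, -0.071], TCP at [0.253, -0.599, 0.239] pointing down, gripper open.
Joint ranges: [-2.7, 2.7], [-0.37, 2.16], [-1.27, 1.26], [0.24, 2.4], [-1.31, 4.45], [0.19, 1.91], [-2.76, 2.76]. Speed limits (rad/s): [2.39, 2.39, 3.14, 3.14, 3.14, 3.14, 3.14].

## Interface

Orientations are given as a 3x3 rotation matrix whose columns are the frame's x, y, z axes.
In Python, from bench import env gives the robot as it stands.
- The arm moves only by the tool send_rows, never from a script. Its argument "deltas" is a list of rows, each a list of 7 numbers: the shift along the tool's x, y, z scaled (see below), then the turn, a rotation vector about the tool's x, y, z scaled (see below), then the opening, from 0 (shut) to 1 (fully open). A call has 1 to 10 rows; each row shifts and turns the commanded pose from where the row before left it, along the tool's axes as they then stand; what a row does not reach is not made up. The controller multiplies each number of a shift by 0.05 m and each number of a turn by 90 degrees. A row lasts 1/10 s, in which the tool goes at most 50 mm and 8.59 degrees, less where a joint would pass 70% of its speed; a pose out of reach is approached as far as the arm can. A call with a number of a shift or a turn outside -1 to 1 is refused whole. A call with a gripper value outside its range is refused whole. The fingers move at their own pace and stop on an object; "grip_force" is the grip in N (left out, the last holds). Time passes only in rows, so rows that do not move let the fingers close. It gives the time, the measured TCP pose, the force, the opening and the grip force at its end, in the units of the state.
- env.read_state(): the state, without advancing time (a new reading comes with each control period).
- env.capture(name): name is "scene" or "top"; returns a dict with "pixels" (400x640x3 uint8, red, green, blue), "vfov" (degrees; the focal length in pixels is half the picture's height over the tangent of half this angle, whatever the lens; pixels are square), "cx", "cy" (the principal point, pixels), "origin" and "rotation" of the camera in the world. Camera axes: x right, y down, z forward; pixel columns grow to the right and rows downward; lengths in m; the calibration is good to about 2 mm. A picture is of the moment at which its call begins. There is no depth.
- env.close_job(): hands the job in; it is judged then, once.
Trained networks look in a picture, given as the dict that the camera call returned (one of the last four; its "shot" number tells which), for a name from the list of things; names that differ only in an ending like _2 or _b are one class to them, and where a whole thing is asked for, a point or a joint stands for the part that bears it (a point fixed in the world has none). Each returns a list of dicts, best first, with "confidence" (0 to 1); they miss things now and then, are a little off and sometimes report something else, mostly with a low value. They report only what shows in the picture. A call takes as long as a camera call. They do not tell look-alikes from the thing itself.
- env.look_for(picture, thing): "position" ([x, y, z] in m, in world coordinates, good to about 4 mm: the middle of the surface that is visible of it).
- env.regions_of(picture, thing): "pixels" (400x640 bool, what is visible of it).
The state is a dict: "time_s": time; "joint_pos": joint angles; "dq": joint speeds; "joint_efforts": joint torques, N m; "tcp_pos": TCP position; "ee_rot": TCP orientation; "wrist_force": force on the tool from outside, world axes, zero at the start; "torque": the same for the moment, N m; "gripper_width": finger opening in m; "grasp_force": force on a finger pad.
Only numpy, scipy, OpenCV 4.12 (cv2) and the standard library are available. Lean on these libraries where they do the work, as an engineer would, in place of code of your own. Each camera call takes 0.05 s, during which the arm holds its last target. There are 200 camera calls.

## Working session

There is one attempt and no reset: what is moved stays moved. The work goes in short steps, Python scripts to look and compute and a tool call to move; the robot and the scene stay as the last step left them, time stands still between calls to the robot, and variables do not carry over. Pictures are saved under pics/ and viewed, at most 11 in all, crops included, and the job is handed in when it is done.

Besides the shell and the picture viewer there is one more tool, called as a command line: name --pt "numbers of a row" for each row, then --argument value for the rest. send_rows: Moves the arm, as the interface text tells. Its arguments: {"type":"object","properties":{"deltas":{"type":"array","items":{"type":"array","items":{"type":"number"}}},"grip_force":{"type":"number"}},"required":["deltas"]}

```bash
mkdir -p pics
cat > h.py <<'E'
from bench import env
import numpy as np, cv2
def f(p): return 200/np.tan(np.radians(p["vfov"])/2) if True else 0
def proj(p,X):
    c=np.asarray(p["rotation"]).T@(np.asarray(X)-p["origin"]); return p["cx"]+f(p)*c[0]/c[2], p["cy"]+f(p)*c[1]/c[2]
def at_z(p,u,v,z):
    d=np.asarray(p["rotation"])@np.array([(u-p["cx"])/f(p),(v-p["cy"])/f(p),1]); o=np.asarray(p["origin"])
    return o+d*(z-o[2])/d[2]
def save(p,n,crop=None,s=1):
    im=p["pixels"][:,:,::-1]
    if crop: x0,y0,x1,y1=crop; im=im[y0:y1,x0:x1]
    cv2.imwrite("pics/"+n,cv2.resize(im,None,fx=s,fy=s,interpolation=cv2.INTER_CUBIC))
E
python3 - <<'E'
from h import *
np.set_printoptions(precision=4,suppress=True)
P={n:env.capture(n) for n in("scene","top")}
for n,p in P.items():
    save(p,n+"0.png"); print(n,p["vfov"],p["cx"],p["cy"],p["origin"],p["rotation"])
    for t in "gauge probe grip lever lever_tip block pocket finger_pad jaw_bolt spare_cell test_box".split():
        for r in env.look_for(p,t)[:3]:
            print(t,np.array(r["position"]),round(r["confidence"],2),np.array(proj(p,r["position"])).round())
print(env.read_state(),env.grasp_offset)
E
```

```text
scene 45.33947406826359 316.3889299767916 193.5529682398186 [ 1.0881 -0.3677  0.9201] [[ 0.7258  0.5065 -0.4655]
 [ 0.6878 -0.5451  0.4794]
 [-0.011  -0.6681 -0.744 ]]
gauge [ 0.7123 -0.1554  0.0314] 0.89 [257. 340.]
gauge [ 0.5576 -0.1822  0.0548] 0.87 [195. 295.]
probe [ 0.5691 -0.1821  0.1427] 0.67 [190. 275.]
probe [ 0.7083 -0.1533  0.0939] 0.45 [253. 324.]
grip [ 0.5604 -0.1802  0.1404] 0.52 [188. 273.]
lever [ 0.5546 -0.137   0.0768] 0.62 [210. 275.]
lever [ 0.6843 -0.1284  0.041 ] 0.48 [257. 320.]
lever_tip [ 0.681  -0.1205  0.037 ] 0.58 [259. 317.]
lever_tip [ 0.5554 -0.1332  0.0779] 0.48 [212. 274.]
block [0.5708 0.1333 0.062 ] 0.91 [307. 210.]
block [ 0.5622 -0.1793  0.1382] 0.66 [189. 274.]
pocket [0.5659 0.1307 0.0597] 0.84 [305. 210.]
pocket [ 0.5572 -0.135   0.0746] 0.71 [212. 276.]
pocket [ 0.5619 -0.1807  0.1384] 0.66 [189. 274.]
finger_pad [0.6756 0.009  0.0101] 0.77 [303. 282.]
jaw_bolt [0.5707 0.1356 0.0615] 0.52 [308. 209.]
spare_cell [ 0.5517 -0.0024  0.0063] 0.5 [261. 254.]
test_box [0.645  0.4607 0.09  ] 0.82 [417. 146.]
top 53.856853495176914 323.6697520079028
[... 674 characters left out ...]
 [0.6679 0.0125 0.0141] 0.61 [381. 165.]
test_box [0.6207 0.5037 0.0874] 0.89 [190. 175.]
{'time_s': 1.2, 'joint_pos': array([ 1.1048,  0.5364, -0.0044,  1.5379,  0.0026,  1.0673, -0.0712]), 'dq': array([ 0.0006,  0.0007, -0.001 ,  0.0002, -0.0021, -0.0009, -0.0007]), 'joint_efforts': array([  0.    , -57.0905,   0.9902, -25.1923,  -0.0562,   0.0108,
         0.0001]), 'tcp_pos': array([ 0.253 , -0.5987,  0.2387]), 'ee_rot': array([[ 0.9211,  0.3893, -0.    ],
       [ 0.3893, -0.9211, -0.    ],
       [-0.0001,  0.    , -1.    ]]), 'wrist_force': array([-0.1067, -0.0407, -0.5376]), 'torque': array([ 0.0222, -0.0708, -0.0272]), 'grasp_force': 0.0, 'gripper_width': 0.08850790914439916} 0.0187
```

View pics/scene0.png

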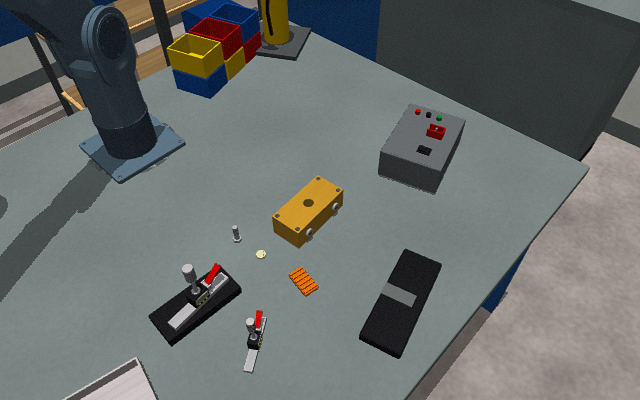

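View pics/top0.png

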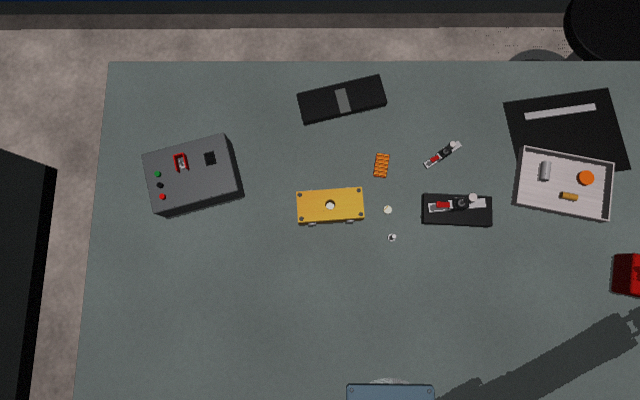

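Large gauge candidates: the one on the granite plate (scene 190,275; top 455,204) and a smaller one lying on the bench (scene 255,330; top 443,152). The one on the black plate with a ~0.15 m high grip top fits. I'll confirm it in a crop and measure at the same time.

Run:
```python
from h import *
np.set_printoptions(precision=4,suppress=True)
S=env.capture("scene");T=env.capture("top")
a=S["pixels"][225:375,140:290,::-1]; b=T["pixels"][130:240,400:510,::-1]
cv2.imwrite("pics/crop1.png",np.hstack([cv2.resize(a,(400,400),interpolation=2),cv2.resize(b,(400,400),interpolation=2)]))
def rect(p,m,z):
    ys,xs=np.nonzero(m); X=np.array([at_z(p,u,v,z)[:2] for u,v in zip(xs,ys)],np.float32)
    r=cv2.minAreaRect(X*1000); return r,len(xs)
def ray(p,u,v):
    d=np.asarray(p["rotation"])@np.array([(u-p["cx"])/f(p),(v-p["cy"])/f(p),1]); return np.asarray(p["origin"]),d/np.linalg.norm(d)
for n,p,c in(("scene",S,(305,210)),("top",T,(330,205))):
    hsv=cv2.cvtColor(np.ascontiguousarray(p["pixels"]),cv2.COLOR_RGB2HSV)
    m=((hsv[...,0]>15)&(hsv[...,0]<32)&(hsv[...,1]>120)&(hsv[...,2]>(170 if n=="scene" else 150))).astype(np.uint8)
    w=np.zeros_like(m); w[c[1]-45:c[1]+45,c[0]-45:c[0]+45]=1; m*=w
    k,l,st,ce=cv2.connectedComponentsWithStats(m); i=1+np.argmax(st[1:,4])
    print(n,"block",rect(p,l==i,.06))
    for t,z in(("pocket",.06),("grip",None),("lever_tip",None),("gauge",None),("lever",None)):
        for r in env.look_for(p,t)[:2]:
            print(t,np.array(r["position"]),round(r["confidence"],2))
    for r in env.regions_of(p,"grip")[:3]:
        ys,xs=np.nonzero(r["pixels"]); u,v=xs.mean(),ys.mean(); print("gripreg",round(r["confidence"],2),len(xs),u,v,xs.min(),xs.max(),ys.min(),ys.max(),at_z(p,u,v,.133),at_z(p,u,v,.153))
    for r in env.regions_of(p,"lever")[:3]:
        ys,xs=np.nonzero(r["pixels"]); u,v=xs.mean(),ys.mean(); print("levreg",round(r["confidence"],2),len(xs),u,v,at_z(p,u,v,.075))
    print("dark pocket px")
    h=(p["pixels"].sum(2))[c[1]-15:c[1]+15,c[0]-15:c[0]+15]; print(h[::2,::2])
```

```text
scene block (((554.3568725585938, 152.98294067382812), (78.92860412597656, 169.49375915527344), 4.596994876861572), 1664)
pocket [0.5664 0.1318 0.0574] 0.95
grip [ 0.7036 -0.1542  0.0936] 0.67
grip [ 0.5598 -0.1802  0.1365] 0.58
lever_tip [ 0.557  -0.1376  0.0783] 0.68
lever_tip [ 0.6842 -0.1242  0.0382] 0.6
gauge [ 0.7098 -0.1596  0.0331] 0.86
gauge [ 0.5621 -0.1806  0.053 ] 0.65
lever [ 0.6872 -0.1271  0.0395] 0.63
lever [ 0.5541 -0.1376  0.0756] 0.52
gripreg 0.7 113 250.38053097345133 325.0265486725664 246 254 318 334 [ 0.7255 -0.1681  0.133 ] [ 0.7347 -0.1732  0.153 ]
gripreg 0.56 286 189.82517482517483 274.986013986014 181 197 263 291 [ 0.562  -0.1791  0.133 ] [ 0.5754 -0.1839  0.153 ]
gripreg 0.48 2994 307.75250501002006 211.0130260521042 272 343 176 248 [0.6166 0.0904 0.133 ] [0.6286 0.0787 0.153 ]
levreg 0.7 161 211.28571428571428 274.7826086956522 [ 0.5554 -0.1346  0.075 ]
levreg 0.49 89 258.13483146067415 319.4831460674157 [ 0.701  -0.1356  0.075 ]
dark pocket px
[[391 390 396 398 393 391 392 393 393 384 396 388 399 401 390]
 [372 399 411 385 392 404 395 396 405 400 395 392
[... 1910 characters left out ...]
5 416]
 [392 397 399 395 403 403 401 420 414 408 406 402 404 407 416]
 [398 398 410 414 414 413 279 146 152 323 415 416 416 418 417]
 [399 407 405 407 417 323  86 482 260  87 406 424 408 416 409]
 [412 405 405 411 417 177 564 572 576 517 346 414 408 412 409]
 [405 402 403 405 411 357 583 562 569 593 376 409 403 408 409]
 [396 409 405 412 403 401 409 583 577 415 409 422 421 412 420]
 [400 404 406 396 370 405 406 390 383 405 411 407 405 412 415]
 [404 401 408 413 408 405 407 397 411 407 411 400 389 414 417]
 [410 405 404 402 411 409 409 402 409 414 410 407 418 412 415]
 [406 401 406 405 412 412 408 416 414 413 418 415 418 405 417]
 [408 410 420 413 414 412 408 413 417 428 431 431 433 430 396]]
```

View pics/crop1.png

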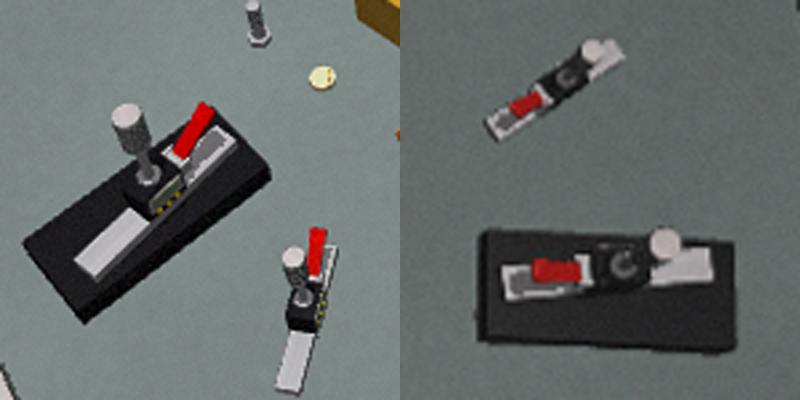

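The crop confirms it: the gauge on the granite plate (left, about 130,180) is clearly larger than the one on the bare bench. Its grip top shows at scene (188,268) and top (473,196), with the lever towards the block.

Run:
```python
from h import *
np.set_printoptions(precision=4,suppress=True)
S=env.capture("scene");T=env.capture("top")
print("griptop",at_z(T,472.9,196.3,.153),at_z(S,188,268.1,.153))
for p,a,b in((T,(428.3,207.5),(485.8,202.9)),(S,(225.5,275.6),(171.9,324.4))):
    A,B=at_z(p,*a,.037),at_z(p,*b,.037); d=A-B; print("base",A,B,np.linalg.norm(d),(A+B)/2,np.degrees(np.arctan2(-d[0],d[1])))
def px(p,c,r,th):
    g=p["pixels"][c[1]-r:c[1]+r,c[0]-r:c[0]+r].astype(int); s=g.sum(2)
    m=(s<330)|(g[...,2]>120); m=cv2.morphologyEx(m.astype(np.uint8),cv2.MORPH_CLOSE,np.ones((5,5)))
    k,l,st,ce=cv2.connectedComponentsWithStats(m); i=1+np.argmin([np.hypot(*(ce[j]-r))+(st[j,4]<25)*99 for j in range(1,k)])
    x,y,w,h,n=st[i]; return (c[0]-r+x+w/2-.5,c[1]-r+y+h/2-.5,w,h,n)
for p,c in((T,(330,205)),(S,(308,203))):
    q=px(p,c,11,0); print("pocket",q,at_z(p,q[0],q[1],.06))
```

```text
griptop [ 0.5572 -0.1799  0.153 ] [ 0.5604 -0.1771  0.153 ]
base [ 0.5484 -0.1054  0.037 ] [ 0.5612 -0.2547  0.037 ] 0.14977330384506998 [ 0.5548 -0.1801  0.037 ] 4.8736849199765535
base [ 0.5555 -0.1044  0.037 ] [ 0.5657 -0.2502  0.037 ] 0.14621725599782973 [ 0.5606 -0.1773  0.037 ] 4.011573501317799
pocket (np.float64(329.5), np.float64(203.5), np.int32(10), np.int32(10), np.int32(79)) [0.5542 0.1513 0.06  ]
pocket (np.float64(308.0), np.float64(202.5), np.int32(11), np.int32(8), np.int32(76)) [0.555  0.1521 0.06  ]
```

send_rows --pt "0 0 0 0 0 0.068 1" --pt "0 0 0 0 0 0.068 1" --pt "0 0 0 0 0 0.067 1" --pt "0.5 -0.58 0 0 0 0 1" --pt "0.5 -0.58 0 0 0 0 1" --pt "0.5 -0.58 0 0 0 0 1" --pt "0.5 -0.58 0 0 0 0 1" --pt "0.5 -0.58 0 0 0 0 1" --pt "0.5 -0.58 0 0 0 0 1" --pt "0.5 -0.58 0 0 0 0 1"

```text
time_s: 3.1
tcp_pos: [0.4118, -0.381, 0.2389]
ee_rot: [[0.997, 0.081, 0.0], [0.081, -0.997, -0.0], [0.0, 0.0, -1.0]]
wrist_force: [0.4, -0.2, 0.1]
gripper_width: 0.0881
grasp_force: 0.0
```

send_rows --pt "0.5 -0.58 0 0 0 0 1" --pt "0.5 -0.58 0 0 0 0 1" --pt "0.5 -0.58 0 0 0 0 1" --pt "0.5 -0.58 0 0 0 0 1" --pt "0 0 0 0 0 0 1" --pt "0 0 0 0 0 0 1" --pt "0 0 0 0 0 0 1"

```text
time_s: 3.8
tcp_pos: [0.5005, -0.2598, 0.2387]
ee_rot: [[0.997, 0.079, -0.001], [0.079, -0.997, -0.001], [-0.001, 0.001, -1.0]]
wrist_force: [-0.3, -0.7, 0.1]
gripper_width: 0.0881
grasp_force: 0.0
```

send_rows --pt "0.322 -0.38 0 0 0 0 1" --pt "0.322 -0.38 0 0 0 0 1" --pt "0.322 -0.38 0 0 0 0 1" --pt "0.322 -0.38 0 0 0 0 1" --pt "0 0 0 0 0 0 1" --pt "0 0 0.5 0 0 0 1" --pt "0 0 0.5 0 0 0 1" --pt "0 0 0.2 0 0 0 1" --pt "0 0 0 0 0 0 1"

```text
time_s: 4.7
tcp_pos: [0.5577, -0.1789, 0.1775]
ee_rot: [[0.997, 0.079, -0.003], [0.079, -0.997, 0.0], [-0.003, -0.0, -1.0]]
wrist_force: [0.6, -0.3, -0.6]
gripper_width: 0.0881
grasp_force: 0.0
```

Run:
```python
from h import *
S=env.capture("scene");T=env.capture("top")
a=S["pixels"][200:350,120:270,::-1]; b=T["pixels"][130:240,400:510,::-1]
cv2.imwrite("pics/crop2.png",np.hstack([cv2.resize(a,(400,400),interpolation=2),cv2.resize(b,(400,400),interpolation=2)]))
print(env.read_state()["tcp_pos"])
```

```text
[ 0.5594595  -0.17865069  0.17950755]
```

View pics/crop2.png

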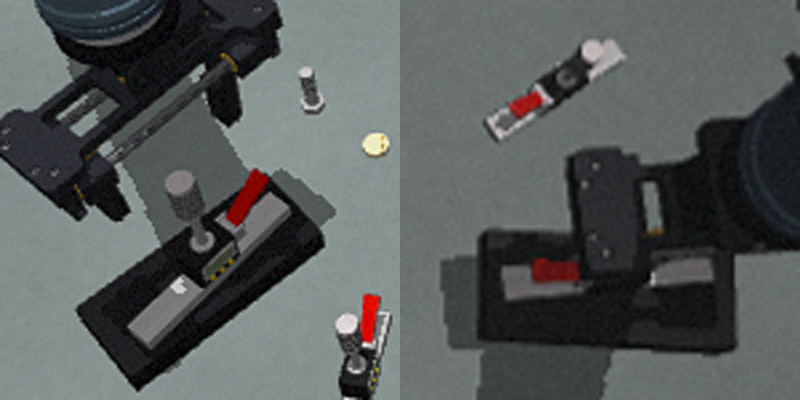

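The grip (left crop 185,190) stands below and midway between the open fingers (tips near 115,215 and 235,120). Descending to grasp it.

send_rows --pt "0 0 0.4 0 0 0 1" --pt "0 0 0.4 0 0 0 1" --pt "0 0 0.4 0 0 0 1" --pt "0 0 0 0 0 0 1" --pt "0 0 0 0 0 0 0" --pt "0 0 0 0 0 0 0" --pt "0 0 0 0 0 0 0" --pt "0 0 0 0 0 0 0" --pt "0 0 0 0 0 0 0" --pt "0 0 0 0 0 0 0" --grip_force 35

```text
time_s: 5.8
tcp_pos: [0.5594, -0.1776, 0.1189]
ee_rot: [[0.997, 0.081, 0.0], [0.081, -0.997, -0.0], [0.0, 0.0, -1.0]]
wrist_force: [0.7, 0.3, 0.0]
gripper_width: 0.0422
grasp_force: 0.0
```

send_rows --pt "0 0 0 0 0 0 0" --pt "0 0 0 0 0 0 0" --pt "0 0 0 0 0 0 0"

```text
time_s: 6.1
tcp_pos: [0.5593, -0.178, 0.1187]
ee_rot: [[0.997, 0.081, 0.0], [0.081, -0.997, -0.001], [0.0, 0.001, -1.0]]
wrist_force: [0.2, -0.9, -0.1]
gripper_width: 0.0198
grasp_force: 35.0
```

send_rows --pt "0 0 -0.1 0 0 0 0" --pt "0 0 -0.2 0 0 0 0" --pt "0 0 -0.3 0 0 0 0" --pt "0 0 -0.3 0 0 0 0" --pt "0 0 -0.3 0 0 0 0" --pt "0 0 -0.3 0 0 0 0" --pt "0 0 -0.1 0 0 0 0" --pt "0 0 0 0 0 0 0" --pt "0 0 0 0 0 0 0"

```text
time_s: 7.0
tcp_pos: [0.559, -0.1775, 0.1984]
ee_rot: [[0.997, 0.081, -0.001], [0.081, -0.997, 0.0], [-0.001, -0.0, -1.0]]
wrist_force: [0.6, 0.5, -6.3]
gripper_width: 0.0198
grasp_force: 35.0
```

send_rows --pt "0.013 -0.19 0 0 0 0 0" --pt "0.025 -0.37 0 0 0 0 0" --pt "0.028 -0.41 0 0 0 0 0" --pt "0.028 -0.41 0 0 0 0 0" --pt "0.028 -0.41 0 0 0 0 0" --pt "0.028 -0.41 0 0 0 0 0" --pt "0.028 -0.41 0 0 0 0 0" --pt "0.028 -0.41 0 0 0 0 0" --pt "0.028 -0.41 0 0 0 0 0" --pt "0.028 -0.41 0 0 0 0 0"

```text
time_s: 8.0
tcp_pos: [0.5561, 0.0166, 0.198]
ee_rot: [[0.997, 0.081, -0.002], [0.081, -0.997, 0.0], [-0.002, -0.0, -1.0]]
wrist_force: [-0.3, 0.3, -6.4]
gripper_width: 0.02
grasp_force: 35.0
```

send_rows --pt "0.028 -0.41 0 0 0 0 0" --pt "0.028 -0.41 0 0 0 0 0" --pt "0.028 -0.41 0 0 0 0 0" --pt "0.028 -0.41 0 0 0 0 0" --pt "0.028 -0.41 0 0 0 0 0" --pt "0.028 -0.41 0 0 0 0 0" --pt "0.025 -0.35 0 0 0 0 0" --pt "0 0 0 0 0 0 0" --pt "0 0 0 0 0 0 0" --pt "0 0 0 0 0 0 0"

```text
time_s: 9.0
tcp_pos: [0.5548, 0.1547, 0.1982]
ee_rot: [[0.997, 0.08, -0.001], [0.08, -0.997, -0.001], [-0.001, 0.001, -1.0]]
wrist_force: [-0.1, -0.1, -5.9]
gripper_width: 0.0201
grasp_force: 35.0
```

Run:
```python
from h import *
np.set_printoptions(precision=4,suppress=True)
S=env.capture("scene");T=env.capture("top")
a=S["pixels"][120:270,230:380,::-1]; b=T["pixels"][150:260,275:385,::-1]
cv2.imwrite("pics/crop3.png",np.hstack([cv2.resize(a,(400,400),interpolation=2),cv2.resize(b,(400,400),interpolation=2)]))
s=env.read_state();print(s["tcp_pos"],s["wrist_force"],s["torque"])
```

```text
[0.5551 0.1546 0.1985] [-0.7314 -0.238  -6.2669] [-0.0035  0.0172 -0.013 ]
```

View pics/crop3.png

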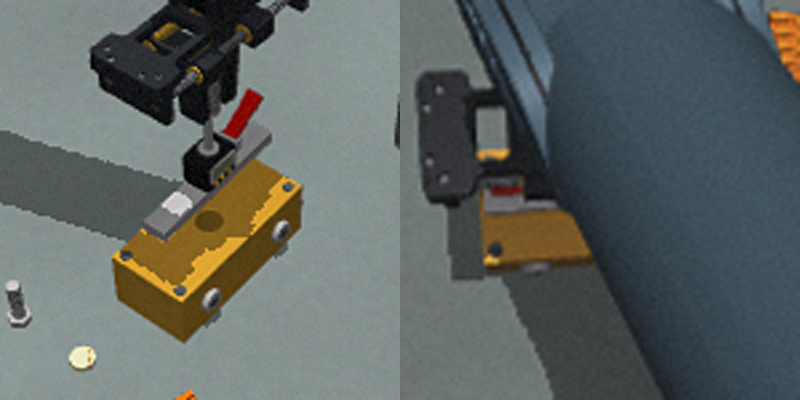

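Run:
```python
from h import *
np.set_printoptions(precision=4,suppress=True)
S=env.capture("scene")
print(at_z(S,307.8,187.1,.1155), "pred base-top-centre px at tcp:", np.array(proj(S,[.5543,.1545,.1155])), "corner preds(crop):")
y=np.array([-.081,.997,0]);x=np.array([.997,.081,0]);c=np.array([.5545,.1547,.1158])
for i,j in((-1,-1),(1,-1),(1,1),(-1,1)): print((np.array(proj(S,c+i*.012*x+j*.075*y))-[230,120])*2.667)
```

```text
[0.5566 0.1517 0.1155] pred base-top-centre px at tcp: [307.9323 185.9347] corner preds(crop):
[139.7821 220.9444]
[161.578  234.5907]
[272.4902 132.9505]
[251.1796 121.1385]
```

send_rows --pt "0 0.05 0.2 0 0 0 0" --pt "0 0 0.2 0 0 0 0" --pt "0 0 0.2 0 0 0 0" --pt "0 0 0.1 0 0 0 0" --pt "0 0 0.05 0 0 0 0" --pt "0 0 0 0 0 0 0" --pt "0 0 0 0 0 0 0"

```text
time_s: 9.85
tcp_pos: [0.5556, 0.1534, 0.1615]
ee_rot: [[0.997, 0.081, 0.001], [0.081, -0.997, 0.0], [0.001, -0.0, -1.0]]
wrist_force: [0.1, 0.9, -6.3]
gripper_width: 0.02
grasp_force: 35.0
```

send_rows --pt "0 0.02 0.06 0 0 0 0" --pt "0 0 0.03 0 0 0 0" --pt "0 0 0.02 0 0 0 0" --pt "0 0 0.02 0 0 0 0" --pt "0 0 0.02 0 0 0 0" --pt "0 0 0.02 0 0 0 0" --pt "0 0 0.02 0 0 0 0" --pt "0 0 0 0 0 0 0" --pt "0 0 0 0 0 0 0"

```text
time_s: 10.75
tcp_pos: [0.5557, 0.1521, 0.152]
ee_rot: [[0.997, 0.081, 0.001], [0.081, -0.997, 0.0], [0.001, 0.0, -1.0]]
wrist_force: [-0.5, -0.8, 1.7]
gripper_width: 0.0199
grasp_force: 35.0
```

Run:
```python
from h import *
np.set_printoptions(precision=4,suppress=True)
S=env.capture("scene")
a=S["pixels"][140:260,250:370,::-1]
cv2.imwrite("pics/crop4.png",cv2.resize(a,(600,600),interpolation=2))
s=env.read_state();print(s["tcp_pos"],s["wrist_force"],s["torque"])
y=np.array([-.081,.997,0]);x=np.array([.997,.081,0]);c=np.array([.5545,.1517,.072])
for i,j in((-1,-1),(1,-1),(1,1),(-1,1)): print((np.array(proj(S,c+i*.012*x+j*.075*y))-[250,140])*5)
```

```text
[0.5557 0.1521 0.152 ] [-0.811  -1.3265  1.7102] [-0.2587  0.1952 -0.0209]
[163.431 380.465]
[203.1326 405.9371]
[405.4786 216.0917]
[366.6347 193.9535]
```

View pics/crop4.png

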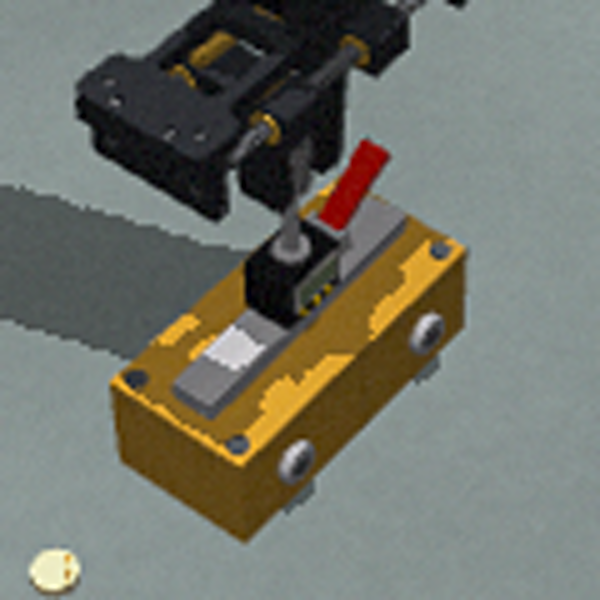

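The base sits flat on the block: its left end is at about (172–212, 388–408) and its right end at (405,215), within ~2.5 mm of the prediction. I'll lower the grip force so the fingers slip well below 15 N, then lower the probe.

send_rows --pt "0 0 0 0 0 0 0" --pt "0 0 0 0 0 0 0" --pt "0 0 0.03 0 0 0 0" --pt "0 0 0.03 0 0 0 0" --pt "0 0 0.03 0 0 0 0" --pt "0 0 0.03 0 0 0 0" --pt "0 0 0.03 0 0 0 0" --pt "0 0 0.03 0 0 0 0" --pt "0 0 0.03 0 0 0 0" --pt "0 0 0 0 0 0 0" --grip_force 5

```text
time_s: 11.8
tcp_pos: [0.5554, 0.1521, 0.1409]
ee_rot: [[0.997, 0.081, -0.0], [0.081, -0.997, -0.0], [-0.0, 0.0, -1.0]]
wrist_force: [0.7, -2.0, -1.3]
gripper_width: 0.0204
grasp_force: 5.0
```

Run:
```python
from h import *
np.set_printoptions(precision=4,suppress=True)
for i in range(4):
  s=env.read_state();print(s["tcp_pos"],s["wrist_force"],s["torque"]); S=env.capture("scene")
for r in env.look_for(S,"gauge")[:2]: print(r["position"],r["confidence"])
im=cv2.imread("pics/top0.png"); print(im[196:214,330].sum(1), im[196:214,328].sum(1), im[196:214,332].sum(1))
```

```text
[0.5554 0.1521 0.1409] [ 0.6841 -2.0274 -1.3006] [-0.3085 -0.1778 -0.0394]
[0.5553 0.1521 0.1409] [ 0.0466 -1.2738 -1.1106] [-0.2956 -0.2331  0.0013]
[0.5553 0.1521 0.1409] [ 0.0672 -1.1861 -1.9618] [-0.3109 -0.1601 -0.0331]
[0.5552 0.1521 0.1409] [ 1.3053 -1.8569 -2.1799] [-0.2932 -0.1486 -0.0346]
[0.7111, -0.1565, 0.0293] 0.81
[0.5548, 0.1461, 0.0804] 0.72
[398 410 409 281 139  93 416 551 579 568 567 562 583 429 365 417 412 411] [407 405 415 363 202 107 241 517 579 575 577 579 511 412 392 398 398 403] [415 409 426 381 230 111 141 351 540 575 585 574 547 446 414 400 402 408]
```

send_rows --pt "0 0 0.02 0 0 0 0" --pt "0 0 0.02 0 0 0 0" --pt "0 0 0.02 0 0 0 0"

```text
time_s: 12.35
tcp_pos: [0.5555, 0.1521, 0.1383]
ee_rot: [[0.997, 0.081, 0.0], [0.081, -0.997, -0.0], [0.0, 0.0, -1.0]]
wrist_force: [-0.2, -1.4, 0.7]
gripper_width: 0.0209
grasp_force: 5.0
```

send_rows --pt "0 0 0.02 0 0 0 0" --pt "0 0 0.02 0 0 0 0"

```text
time_s: 12.55
tcp_pos: [0.5555, 0.1521, 0.1362]
ee_rot: [[0.997, 0.081, 0.0], [0.081, -0.997, -0.0], [0.0, 0.0, -1.0]]
wrist_force: [0.9, -0.6, 1.0]
gripper_width: 0.0206
grasp_force: 5.0
```

send_rows --pt "0 0 0.02 0 0 0 0" --pt "0 0 0.02 0 0 0 0"

```text
time_s: 12.75
tcp_pos: [0.5555, 0.1522, 0.1342]
ee_rot: [[0.997, 0.081, 0.0], [0.081, -0.997, -0.0], [0.0, 0.0, -1.0]]
wrist_force: [-0.3, -1.2, 1.4]
gripper_width: 0.0211
grasp_force: 5.0
```

send_rows --pt "0 0 0.02 0 0 0 0"

```text
time_s: 12.85
tcp_pos: [0.5555, 0.1522, 0.1331]
ee_rot: [[0.997, 0.081, 0.0], [0.081, -0.997, -0.0], [0.0, 0.0, -1.0]]
wrist_force: [0.2, -2.2, 1.7]
gripper_width: 0.0209
grasp_force: 5.0
```

send_rows --pt "0 0 0.02 0 0 0 0"

```text
time_s: 12.95
tcp_pos: [0.5555, 0.1521, 0.1322]
ee_rot: [[0.997, 0.081, 0.0], [0.081, -0.997, -0.0], [0.0, 0.0, -1.0]]
wrist_force: [0.6, -2.7, 1.4]
gripper_width: 0.0207
grasp_force: 5.0
```

send_rows --pt "0 0 0.02 0 0 0 0"

```text
time_s: 13.05
tcp_pos: [0.5555, 0.1521, 0.1311]
ee_rot: [[0.997, 0.081, 0.0], [0.081, -0.997, -0.0], [0.0, 0.0, -1.0]]
wrist_force: [-0.2, -1.7, 0.6]
gripper_width: 0.0208
grasp_force: 5.0
```

send_rows --pt "0 0 0.02 0 0 0 0"

```text
time_s: 13.15
tcp_pos: [0.5555, 0.1522, 0.1301]
ee_rot: [[0.997, 0.081, 0.0], [0.081, -0.997, -0.0], [0.0, 0.0, -1.0]]
wrist_force: [0.5, -2.6, 0.7]
gripper_width: 0.0211
grasp_force: 5.0
```

send_rows --pt "0 0 0.02 0 0 0 0"

```text
time_s: 13.25
tcp_pos: [0.5555, 0.1522, 0.1291]
ee_rot: [[0.997, 0.081, 0.0], [0.081, -0.997, -0.0], [0.0, 0.0, -1.0]]
wrist_force: [0.6, -1.8, 1.3]
gripper_width: 0.0209
grasp_force: 5.0
```

send_rows --pt "0 0 0.02 0 0 0 0"

```text
time_s: 13.35
tcp_pos: [0.5554, 0.1521, 0.1281]
ee_rot: [[0.997, 0.081, 0.0], [0.081, -0.997, -0.0], [0.0, 0.0, -1.0]]
wrist_force: [1.1, -2.6, 0.6]
gripper_width: 0.0204
grasp_force: 5.0
```

send_rows --pt "0 0 0.02 0 0 0 0"

```text
time_s: 13.45
tcp_pos: [0.5555, 0.1521, 0.1272]
ee_rot: [[0.997, 0.081, 0.0], [0.081, -0.997, -0.0], [0.0, 0.0, -1.0]]
wrist_force: [-0.0, -1.5, 1.6]
gripper_width: 0.0207
grasp_force: 5.0
```

Run:
```python
from h import *
S=env.capture("scene")
a=S["pixels"][140:260,250:370,::-1]
cv2.imwrite("pics/crop5.png",cv2.resize(a,(600,600),interpolation=2))
```

```text
(no output)
```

View pics/crop5.png

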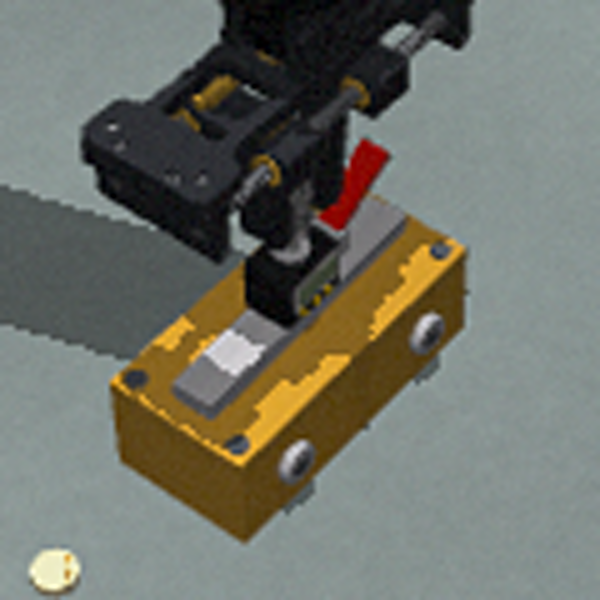

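The grip has gone down with the fingers: little rod is left above the head at (293,245), and the base has not moved. Carrying on.

send_rows --pt "0 0 0.02 0 0 0 0"

```text
time_s: 13.6
tcp_pos: [0.5554, 0.1521, 0.1262]
ee_rot: [[0.997, 0.081, 0.0], [0.081, -0.997, -0.0], [0.0, 0.0, -1.0]]
wrist_force: [0.6, -2.3, 1.3]
gripper_width: 0.0206
grasp_force: 5.0
```

send_rows --pt "0 0 0.02 0 0 0 0"

```text
time_s: 13.7
tcp_pos: [0.5555, 0.1521, 0.1252]
ee_rot: [[0.997, 0.081, 0.0], [0.081, -0.997, -0.0], [0.0, 0.0, -1.0]]
wrist_force: [1.3, -2.5, 1.3]
gripper_width: 0.0207
grasp_force: 5.0
```

send_rows --pt "0 0 0.02 0 0 0 0"

```text
time_s: 13.8
tcp_pos: [0.5554, 0.1522, 0.1241]
ee_rot: [[0.997, 0.081, 0.0], [0.081, -0.997, -0.0], [0.0, 0.0, -1.0]]
wrist_force: [2.0, -2.1, 0.9]
gripper_width: 0.0206
grasp_force: 5.0
```

send_rows --pt "0 0 0.02 0 0 0 0"

```text
time_s: 13.9
tcp_pos: [0.5554, 0.1522, 0.1231]
ee_rot: [[0.997, 0.081, -0.0], [0.081, -0.997, -0.0], [-0.0, 0.0, -1.0]]
wrist_force: [1.5, -2.5, 0.8]
gripper_width: 0.0203
grasp_force: 5.0
```

send_rows --pt "0 0 0.02 0 0 0 0"

```text
time_s: 14.0
tcp_pos: [0.5555, 0.1522, 0.1221]
ee_rot: [[0.997, 0.081, 0.0], [0.081, -0.997, 0.0], [0.0, -0.0, -1.0]]
wrist_force: [1.0, -2.1, 1.4]
gripper_width: 0.0207
grasp_force: 5.0
```

send_rows --pt "0 0 0.02 0 0 0 0"

```text
time_s: 14.1
tcp_pos: [0.5555, 0.1521, 0.1211]
ee_rot: [[0.997, 0.081, 0.0], [0.081, -0.997, -0.0], [0.0, 0.0, -1.0]]
wrist_force: [0.6, -3.2, 0.5]
gripper_width: 0.0207
grasp_force: 5.0
```

send_rows --pt "0 0 0.02 0 0 0 0"

```text
time_s: 14.2
tcp_pos: [0.5554, 0.1522, 0.1201]
ee_rot: [[0.997, 0.081, 0.0], [0.081, -0.997, -0.0], [0.0, 0.0, -1.0]]
wrist_force: [1.1, -2.3, 1.6]
gripper_width: 0.0207
grasp_force: 5.0
```

send_rows --pt "0 0 0.02 0 0 0 0"

```text
time_s: 14.3
tcp_pos: [0.5555, 0.1522, 0.1191]
ee_rot: [[0.997, 0.081, 0.0], [0.081, -0.997, -0.0], [0.0, 0.0, -1.0]]
wrist_force: [0.5, -3.5, 0.3]
gripper_width: 0.0213
grasp_force: 5.0
```

send_rows --pt "0 0 0.02 0 0 0 0"

```text
time_s: 14.4
tcp_pos: [0.5555, 0.1521, 0.1183]
ee_rot: [[0.997, 0.081, 0.0], [0.081, -0.997, -0.0], [0.0, 0.0, -1.0]]
wrist_force: [0.3, -2.9, 4.3]
gripper_width: 0.0206
grasp_force: 5.0
```

send_rows --pt "0 0 0.02 0 0 0 0"

```text
time_s: 14.5
tcp_pos: [0.5556, 0.1522, 0.1176]
ee_rot: [[0.997, 0.081, 0.0], [0.081, -0.997, -0.0], [0.0, 0.0, -1.0]]
wrist_force: [-0.6, -3.9, 7.4]
gripper_width: 0.0208
grasp_force: 5.0
```

Run:
```python
from h import *
S=env.capture("scene")
a=S["pixels"][165:215,280:340,::-1]
cv2.imwrite("pics/crop6.png",cv2.resize(a,(720,600),interpolation=2))
```

```text
(no output)
```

View pics/crop6.png

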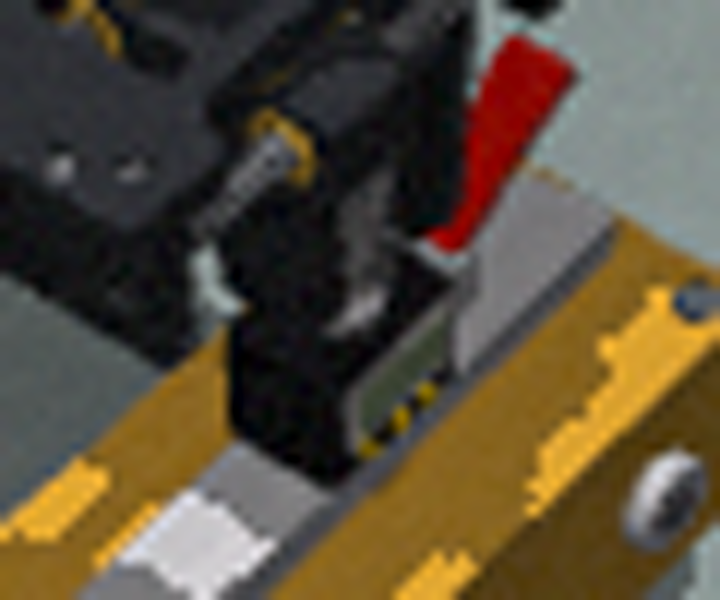

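Contact: wrist force is up to 7.4 N at about 36 mm depth, so about 6 N on the cell. I'll hold briefly, then open only a little because the lever is close, and rise.

send_rows --pt "0 0 0 0 0 0 0" --pt "0 0 0 0 0 0 0" --pt "0 0 0 0 0 0 0.35" --pt "0 0 0 0 0 0 0.35" --pt "0 0 0 0 0 0 0.35" --pt "0 0 0 0 0 0 0.35"

```text
time_s: 15.15
tcp_pos: [0.5551, 0.1525, 0.117]
ee_rot: [[0.997, 0.081, -0.001], [0.081, -0.997, 0.0], [-0.001, -0.0, -1.0]]
wrist_force: [0.3, 0.5, 0.1]
gripper_width: 0.0309
grasp_force: 0.0
```

Run:
```python
from h import *
s=env.read_state();print(s["tcp_pos"],s["wrist_force"],s["joint_pos"],s["gripper_width"])
```

```text
[0.55511941 0.15252853 0.11697034] [0.33791155 0.50096161 0.063096  ] [-0.23085379  0.5752928  -0.15341931  1.82078337  0.12101725  0.75496426
 -1.93766124] 0.030857139577851907
```

send_rows --pt "0 0 -0.2 0 0 0 0.35" --pt "0 0 -0.4 0 0 0 0.35" --pt "0 0 -0.5 0 0 0 0.35" --pt "0 0 -0.5 0 0 0 0.35" --pt "0 0 -0.4 0 0 0 0" --pt "0 0 0 0 0 -0.091 0" --pt "0 0 0 0 0 -0.091 0" --pt "0 0 0 0 0 -0.091 0" --pt "0 0 0 0 0 -0.091 0" --pt "0 0 0 0 0 -0.091 0"

```text
time_s: 16.15
tcp_pos: [0.5555, 0.1522, 0.218]
ee_rot: [[0.696, 0.718, 0.001], [0.718, -0.696, 0.0], [0.0, 0.0, -1.0]]
wrist_force: [0.1, -0.5, 0.5]
gripper_width: 0.0011
grasp_force: 0.0
```

send_rows --pt "0 0 0 0 0 -0.091 0" --pt "0 0 0 0 0 -0.091 0" --pt "0 0 0 0 0 -0.091 0" --pt "0 0 0 0 0 -0.091 0" --pt "0 0 0 0 0 -0.091 0" --pt "0 0 0 0 0 -0.091 0" --pt "0.4 0 0 0 0 0 0" --pt "0.4 0 0 0 0 0 0" --pt "0.4 0 0 0 0 0 0" --pt "0 0 0 0 0 0 0"

```text
time_s: 17.15
tcp_pos: [0.5497, 0.2153, 0.2181]
ee_rot: [[-0.087, 0.996, 0.0], [0.996, 0.087, 0.002], [0.002, 0.001, -1.0]]
wrist_force: [-0.0, 0.4, -0.5]
gripper_width: 0.0007
grasp_force: 0.0
```

Run:
```python
from h import *
np.set_printoptions(precision=4,suppress=True)
S=env.capture("scene");T=env.capture("top")
s=env.read_state();print(s["tcp_pos"],s["wrist_force"],s["gripper_width"])
for p in(S,T):
  for t in("lever_tip","grip"):
    for r in env.look_for(p,t)[:2]: print(t,np.array(r["position"]),r["confidence"])
a=S["pixels"][110:230,250:370,::-1]
b=T["pixels"][150:260,275:385,::-1]
cv2.imwrite("pics/crop7.png",np.hstack([cv2.resize(a,(400,400),interpolation=2),cv2.resize(b,(400,400),interpolation=2)]))
```

```text
[0.5506 0.2115 0.2175] [-0.3372 -0.2547  0.3394] 0.0003953263328630173
lever_tip [0.5491 0.1946 0.112 ] 0.45
grip [0.5571 0.148  0.1392] 0.67
grip [ 0.7078 -0.1609  0.0928] 0.48
lever_tip [ 0.6843 -0.1262  0.0377] 0.47
lever_tip [0.6691 0.0147 0.0156] 0.32
```

View pics/crop7.png

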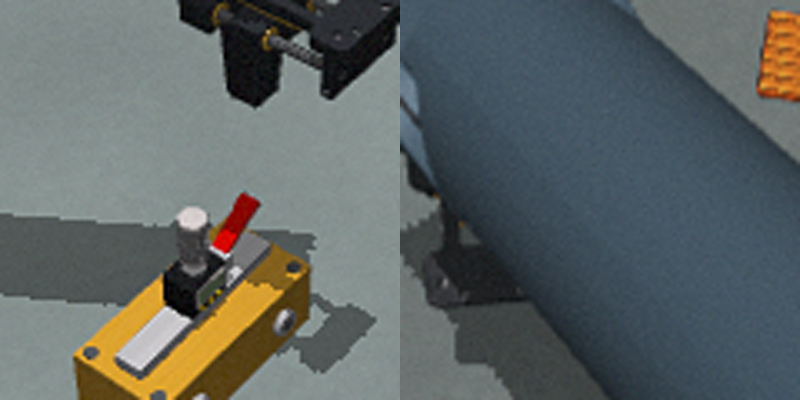

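The gauge stands upright, the grip is now just above the head (left crop 190,240), the lever is still up (235,225), and the closed fingers are above the lever end. Pressing down along its arc.

send_rows --pt "0 0 0.4 0 0 0 0" --pt "0 0 0.5 0 0 0 0" --pt "0 0 0.5 0 0 0 0" --pt "0 0 0.3 0 0 0 0" --pt "0 0 0.12 0 0 0 0" --pt "0 0 0 0 0 0 0"

```text
time_s: 18.05
tcp_pos: [0.5504, 0.2116, 0.1259]
ee_rot: [[-0.082, 0.997, -0.001], [0.997, 0.082, -0.0], [-0.0, -0.001, -1.0]]
wrist_force: [0.2, -0.0, 0.4]
gripper_width: 0.0008
grasp_force: 0.0
```

send_rows --pt "0.016 0 0.06 0 0 0 0" --pt "0.016 0 0.06 0 0 0 0" --pt "0.016 0 0.06 0 0 0 0" --pt "0.016 0 0.06 0 0 0 0" --pt "0.016 0 0.06 0 0 0 0"

```text
time_s: 18.55
tcp_pos: [0.5506, 0.2172, 0.1117]
ee_rot: [[-0.083, 0.997, 0.001], [0.997, 0.083, 0.002], [0.001, 0.002, -1.0]]
wrist_force: [0.1, 1.5, 4.1]
gripper_width: 0.0007
grasp_force: 1.6
```

send_rows --pt "0.012 0 0.05 0 0 0 0" --pt "0.012 0 0.05 0 0 0 0" --pt "0.008 0 0.05 0 0 0 0" --pt "0.006 0 0.05 0 0 0 0" --pt "0 0 0 0 0 0 0"

```text
time_s: 19.05
tcp_pos: [0.5497, 0.2173, 0.1006]
ee_rot: [[-0.082, 0.997, -0.001], [0.997, 0.082, -0.001], [-0.001, -0.001, -1.0]]
wrist_force: [-1.0, -0.4, -0.5]
gripper_width: 0.0007
grasp_force: 0.2
```

send_rows --pt "0 0 0.04 0 0 0 0" --pt "0 0 0 0 0 0 0"

```text
time_s: 19.25
tcp_pos: [0.5497, 0.2174, 0.0988]
ee_rot: [[-0.082, 0.997, -0.001], [0.997, 0.082, -0.001], [-0.001, -0.001, -1.0]]
wrist_force: [0.5, 0.9, 1.0]
gripper_width: 0.0004
grasp_force: 0.1
```

send_rows --pt "0 0 0.03 0 0 0 0" --pt "0 0 0 0 0 0 0"

```text
time_s: 19.45
tcp_pos: [0.5497, 0.2175, 0.0974]
ee_rot: [[-0.082, 0.997, -0.001], [0.997, 0.082, -0.001], [-0.001, -0.001, -1.0]]
wrist_force: [-1.1, -0.3, 0.8]
gripper_width: 0.0003
grasp_force: 0.3
```

send_rows --pt "0 0 0.03 0 0 0 0" --pt "0 0 0 0 0 0 0"

```text
time_s: 19.65
tcp_pos: [0.5498, 0.2176, 0.096]
ee_rot: [[-0.082, 0.997, -0.0], [0.997, 0.082, -0.0], [-0.0, -0.0, -1.0]]
wrist_force: [-0.7, 0.5, 0.4]
gripper_width: 0.0006
grasp_force: 0.1
```

send_rows --pt "0 0 0.02 0 0 0 0" --pt "0 0 0 0 0 0 0"

```text
time_s: 19.85
tcp_pos: [0.5499, 0.2177, 0.0953]
ee_rot: [[-0.082, 0.997, -0.0], [0.997, 0.082, -0.0], [-0.0, -0.0, -1.0]]
wrist_force: [-1.8, -1.1, 3.3]
gripper_width: 0.0004
grasp_force: 1.9
```

Run:
```python
from h import *
S=env.capture("scene")
a=S["pixels"][130:230,260:380,::-1]
cv2.imwrite("pics/crop8.png",cv2.resize(a,(720,600),interpolation=2))
```

```text
(no output)
```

View pics/crop8.png

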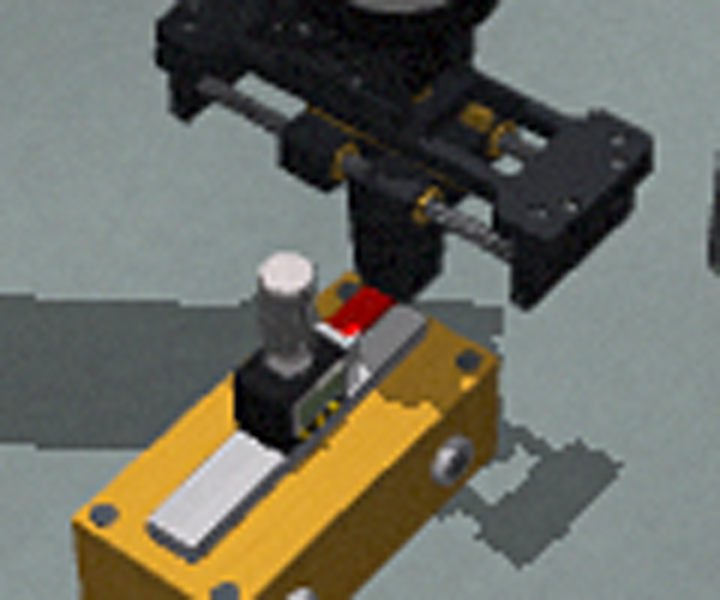

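The lever lies level under the fingers (365,310), and the base is where it was. One more millimetre to be sure it is at its stop, then retreat.

send_rows --pt "0 0 0.02 0 0 0 0" --pt "0 0 0 0 0 0 0"

```text
time_s: 20.1
tcp_pos: [0.5501, 0.2177, 0.095]
ee_rot: [[-0.082, 0.997, 0.0], [0.997, 0.082, -0.001], [-0.001, 0.0, -1.0]]
wrist_force: [-3.1, -1.3, 10.5]
gripper_width: 0.0007
grasp_force: 5.4
```

send_rows --pt "0 0 -0.05 0 0 0 0" --pt "0 0 -0.3 0 0 0 0" --pt "0 0 -0.5 0 0 0 0" --pt "0 0 -0.5 0 0 0 0" --pt "0 0 -0.5 0 0 0 0" --pt "0 0 0 0 0 0 0" --pt "0 0 0 0 0 0 0"

```text
time_s: 20.8
tcp_pos: [0.5503, 0.2178, 0.1873]
ee_rot: [[-0.082, 0.997, 0.001], [0.997, 0.082, 0.0], [0.0, 0.001, -1.0]]
wrist_force: [0.3, -0.4, 0.3]
gripper_width: 0.0003
grasp_force: 0.0
```

Run:
```python
from h import *
S=env.capture("scene")
a=S["pixels"][130:230,260:380,::-1]
cv2.imwrite("pics/crop9.png",cv2.resize(a,(720,600),interpolation=2))
```

```text
(no output)
```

View pics/crop9.png

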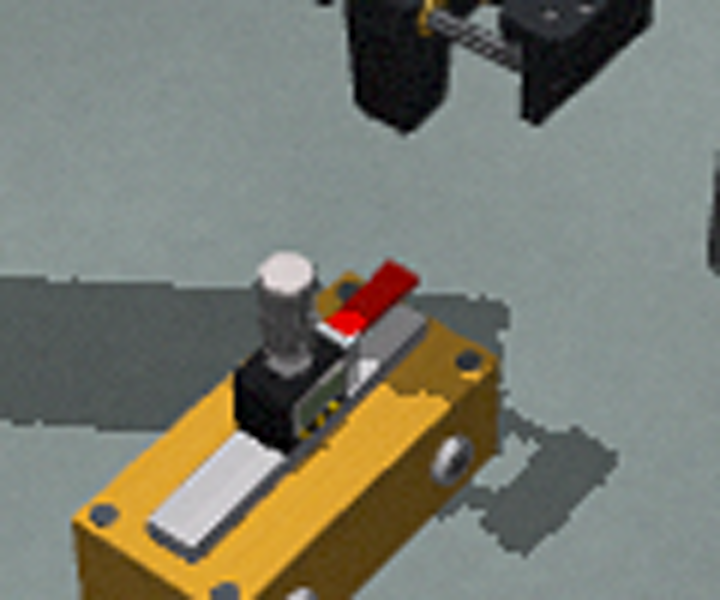

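The lever lies level and closed (370,300), the base is flat on the block in the same place, and the arm is clear. Handing in.

```bash
python3 -c "
from bench import env
print(env.close_job())"
```

```text
the job is handed in; nothing more can be done
None
```

I handed the job in at about 21 s; no verdict came back. The larger gauge stands flat and lengthwise on the brass block with its probe over the pocket. The probe met the cell at about 36 mm, with an estimated 6 N at most (from the wrist reading). The red lever was pressed to its stop and the arm is clear of it. I could not measure the probe's contact with the cell after letting go, but the slide's drag and the lock should hold it there.

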